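# Dot-mark a brass tag with the pin punch

## Task

Take the long steel pin punch out of the wooden punch rack, set its tip upright inside the small dark ring on the brass tag of the blue marking stand, and press straight down with a steady force of about 12 N for a good second and a half (never above 20 N); the tag rides on a springy pad whose height is not known exactly, so go by feel. Then lift the punch straight off without sliding across the tag, and put it back upright, fully seated, in the hole it came from. Leave the other things where they are.

Things in the scene. Friction and masses are not known exactly. Their poses are not given: they have to be found in the camera images.
- punch_mid (a point): Middle of the loose steel pin punch (about 0.06 kg, 128 mm long, upright in the rack at the start): on its axis, 64 mm above the tip, 22 mm above its shoulder; z runs along the axis away from the tip. The lowest 42 mm is the pin, 7 mm in diameter, flat-tipped; above is the shank, 17 mm in diameter, 86 mm long, where to hold it.
- punch_tip (a point): Tip of the pin punch: centre of the flat end of the pin. At the start it is 8 mm above the bench, in the hole.
- pin_punch: The same pin punch; origin at the tip, z along its axis towards the blunt top end (128 mm).
- rack: Fixed beech punch rack, 60 x 170 x 50 mm (x, y, z), origin at the centre of its underside. Three 13 mm holes, 45 mm deep, in a row along its y axis at -58, 0 and +58 mm; shoulder or collar of a punch rests on the top face, 50 mm above the bench. The pin punch stands in the middle or +58 mm hole, the hollow punch in the other; the -58 mm hole is empty.
- stand: Fixed blue marking stand, 130 x 110 mm foot, origin at the centre of its underside, z up. On it a 70 mm square steel bed, a round black rubber pad and the level brass tag, 36 x 52 mm, with a dark ring (11 mm outside) in its middle. The bed's height was left by the last user: the tag's face stands anywhere from 38 to 54 mm above the bench.
- mark_axis (a point): Point on the vertical line through the middle of the dark ring, 30 mm above the bench (inside the stand: NOT the height of the tag's face). In the stand's frame it is at x = -12 mm, y = 0. The tag gives way under load like a spring, 7 N per mm, straight down, at most 8 mm, and comes back up when let go.
- hollow_punch: Loose hollow punch, 58 mm, with a brass collar, standing in another hole of the rack, 28 mm of it above the collar's underside; origin at its lower end. Leave it.
- cork_dowel: Loose beech burnisher, 21 mm diameter, 48 mm high, standing on its end; origin at the underside. Leave it.
- wax_block: Loose orange wax on a black pad, 44 x 52 x 28 mm; origin at the underside. Leave it.
- tape_measure: Loose black and yellow tape measure, 32 x 70 x 57 mm; origin at the underside. Leave it.
- eyelet_press: Fixed green eyelet press on the right of the bench, about 240 x 96 mm and 340 mm tall with its lever; origin at its foot. Not used: keep the arm clear of it.
- felt_disc: Loose burgundy felt disc, 62 mm diameter, 15 mm high; origin at the underside. Leave it.
Things that resemble listed ones, but are neither listed nor needed, are in the scene too. Of the things that look like the stand, the larger one is meant.

How it is judged (in metres and radians):
On the way, in this order (a step that is already met when the one before it is completed fails the run):
1. the pin punch is drawn out of the rack, its tip more than 65 mm above the bench (height (world z) of punch_tip above 0.065 m), for 0.1 s.
2. the punch is pressed on the tag with 9 to 15 N without a break for 1 s, its tip within 5 mm of the ring's middle and upright within 0.12 rad (contact force between pin_punch and stand between 9 and 15 N and horizontal distance between punch_tip and mark_axis below 0.005 m and angle between pin_punch's own z axis and vertical below 0.12 rad), for 1 s.
3. the punch is lifted clear, its tip more than 65 mm above the bench (height (world z) of punch_tip above 0.065 m and contact force between pin_punch and stand below 0.1 N), for 0.1 s.
At the end, for the whole second after the job is handed in: The pin punch stands at rest and upright (within 0.06 rad), seated in the hole it came from: its middle within 7 mm of where it was at the start (distance of punch_mid from where it was at the start of the episode below 0.007 m and angle between pin_punch's own z axis and vertical below 0.06 rad and linear speed of pin_punch below 0.02 m/s); the robot touches nothing.
It fails at once if the punch is pressed on the stand with more than 20 N (contact force between pin_punch and stand above 20 N).
It fails at once if the punch touches the stand or tag (over 0.5 N) with its tip more than 6 mm from the ring's middle: wrong spot, or slid (contact force between pin_punch and stand above 0.5 N and horizontal distance between punch_tip and mark_axis above 0.006 m).
It fails at once if the punch bears on the tag (over 3 N) leaning by more than 0.15 rad (contact force between pin_punch and stand above 3 N and angle between pin_punch's own z axis and vertical above 0.15 rad).
It fails at once if the hollow punch is moved by more than 12 mm, or the burnisher, wax block, tape measure or felt disc by more than 20 mm (distance of hollow_punch from where it was at the start of the episode above 0.012 m or distance of any of cork_dowel, wax_block, tape_measure, felt_disc from where it was at the start of the episode above 0.02 m).
It also fails if it takes over 64 s, if anything falls off the work surface, if the arm or the gripper's body presses on something with over 40 N, if the wrist force passes 120 N, or if a joint passes its speed limit or range.

## Robot

A 6-joint arm with a two-finger parallel gripper is mounted at the origin on a cart in front of the work surface, level with it; the furniture and walls round the work are solid. World frame = base frame: x ahead of the robot, y to its left, z up, the work surface at z = 0. Lengths are in mm, angles in rad, forces in N, time in s.
With the tool pointing down it reaches from about 350 to 875 mm from the base axis. Payload 4.2 kg.
Tool frame: the origin (TCP) lies at the very end of the fingers, on their centre line; the grasp point (between the pads) lies 19 mm behind it; z points along the fingers, y is the line along which they close (so a half turn about z gives the same grasp; the last joint's range is limited). The gripper opens to 85 mm and grips with 20 to 120 N. Pads are 22 mm wide; open, the fingers measure 114 mm over their backs; the gripper's body (76 mm by 85 mm) begins 54 mm behind the grasp point. The pads swing forward as they close: fully open they stand 13 mm farther back than shut.
Start: joints at [-1.083, 0.385, 0.008, 0, -1.194, -0.259], TCP at [141.773, -608.687, 202.012] pointing down, gripper open.
Joint ranges: [-3.14, 3.14], [-1.21, 2.06], [-1.07, 1.41], [-3.16, 2.05], [-2.99, -0.16], [-3.1, 3.1]. Speed limits (rad/s): [2.79, 2.79, 3.14, 3.14, 3.14, 3.14].

## Interface

Orientations are given as a unit quaternion [x, y, z, w].
In Python, from bench import read_state, get_image, camera_model, job_done gives the robot as it stands.
- The arm moves only by the shell command python3 -m handwheel 'ROWS'. ROWS is JSON, a list of rows, each a list of 7 numbers: the shift along the tool's x, y, z in m, then the turn, a rotation vector about the tool's x, y, z in rad, then the gripper's target within -1 to 1 (fully open at 1, half-way at 0, shut at -1). In form: [[dx, dy, dz, wx, wy, wz, jaw], ...]. A call has 1 to 10 rows; each row is the pose to reach, as a shift and turn from the pose commanded when the call began, along the tool's axes at that moment; what a row does not reach only later rows make up. A row lasts 1/8 s, in which the tool goes at most 62.5 mm and 10.7 degrees, less where a joint would pass 70% of its speed; a pose out of reach is approached as far as the arm can. A call with a gripper value outside its range is refused whole. The fingers move at their own pace and stop on an object; the grip force is fixed at half the most. Time passes only in rows, so rows that repeat a pose let the fingers close. It gives the time, the measured TCP pose, the force, the opening and the grip force at its end, in the units of the state.
- read_state(): the state, without advancing time (a new reading comes with each control period).
- get_image(name): name is "side" or "top" or "wrist"; returns (picture, depth): 420x560x3 uint8, blue, green, red; 420x560 float32, mm along the optical axis (not along the pixel's ray), 0 where there is no reading.
- camera_model(name): a dict with "K" (3x3 intrinsics, pixels), "dist" ([k1, k2, p1, p2, k3] as OpenCV has them; the pictures are not rectified), "rvec" (rotation vector, rad) and "tvec" (3), from world to camera coordinates, as OpenCV has them; the wrist camera has in their place "hand_eye" (4x4, takes a point from camera to tool coordinates, whose origin is the TCP and whose axes are the flange's). Camera axes: x right, y down, z forward; pixel columns grow to the right and rows downward; lengths in mm; the calibration is good to about 2 mm. A picture is of the moment at which its call begins: read the wrist's pose just before it. camera_model takes no time and is no camera call.
- job_done(): hands the job in; it is judged then, once.
The state is a dict: "clock": time; "joints": joint angles; "joint_vel": joint speeds; "joint_efforts": joint torques, N m; "position": TCP position; "ee_rot": TCP orientation; "contact_force": force on the tool from outside, world axes, zero at the start; "wrist_torque": the same for the moment, N m; "gripper_width": finger opening in mm; "grasp_force": force on a finger pad.
Only numpy, scipy, OpenCV 4.12 (cv2) and the standard library are available. Lean on these libraries where they do the work, as an engineer would, in place of code of your own. Each camera call takes 0.05 s, during which the arm holds its last target. There are 200 camera calls.

## Working session

There is one attempt and no reset: what is moved stays moved. The work goes in short steps, Python scripts to look and compute and a shell command to move; the robot and the scene stay as the last step left them, time stands still between calls to the robot, and variables do not carry over. Pictures are saved under pics/ and viewed, at most 11 in all, crops included, and the job is handed in when it is done.

```bash
mkdir -p pics; ls
python3 - <<'E'
from bench import *
import cv2,numpy as np
s=read_state();print(s)
for n in("top","side"):
    im,d=get_image(n);cv2.imwrite(f"pics/{n}0.png",im);np.save(f"pics/{n}0.npy",d);print(n,camera_model(n))
print(camera_model("wrist"))
E
```

```text
pics
{'clock': 0.0, 'joints': array([-1.08338743e+00,  3.85555427e-01,  6.62870768e-03, -4.67780325e-04,
       -1.19402155e+00, -2.58591807e-01]), 'joint_vel': array([ 3.22176468e-04,  3.68865311e-05,  3.61561521e-04, -1.61714513e-04,
       -1.24142849e-03, -1.11677139e-03]), 'joint_efforts': array([ 3.24490429e-04, -3.92287517e+01,  1.88394803e+01,  4.18605477e+00,
       -4.67700243e-03, -9.47536194e-06]), 'position': array([ 141.61926761, -608.07643588,  200.92810942]), 'ee_rot': array([-1.14073325e-01,  9.93471727e-01,  1.08120407e-03, -1.89652124e-04]), 'contact_force': array([ 1.09840354, -0.88407414,  0.07511325]), 'wrist_torque': array([0.02274846, 0.0309972 , 0.01127966]), 'grasp_force': 0.0, 'gripper_width': 85.74345269479723}
top {'K': array([[423.04196304,   0.        , 277.81992162],
       [  0.        , 423.04196304, 211.94213491],
       [  0.        ,   0.        ,   1.        ]]), 'dist': array([-0.06746162,  0.        ,  0.        ,  0.        ,  0.        ]), 'rvec': array([ 2.0904833 , -2.13521893,  0.18869893]), 'tvec': array([  -4.0976686 ,  513.43996163, 131
[... 276 characters left out ...]
[ 0.01586775,  2.82557274, -1.36270245]), 'tvec': array([ 500.92809657,   84.87763849, 1154.54665381])}
{'K': array([[328.7863174 ,   0.        , 283.39201397],
       [  0.        , 328.7863174 , 207.33017274],
       [  0.        ,   0.        ,   1.        ]]), 'dist': array([-0.02739806,  0.        ,  0.        ,  0.        ,  0.        ]), 'hand_eye': array([[ 9.33802886e-04, -9.56506098e-01, -2.91710837e-01,
         7.45015760e+01],
       [ 9.99999480e-01,  7.73741287e-04,  6.64062204e-04,
        -9.31933495e-01],
       [-4.09470829e-04, -2.91711306e-01,  9.56506323e-01,
        -1.70943686e+02],
       [ 0.00000000e+00,  0.00000000e+00,  0.00000000e+00,
         1.00000000e+00]])}
```

View pics/top0.png

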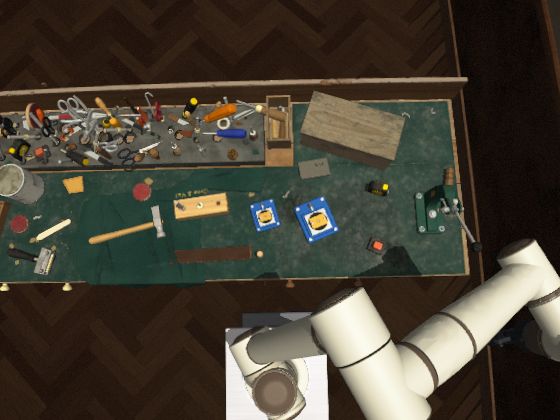

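View pics/side0.png

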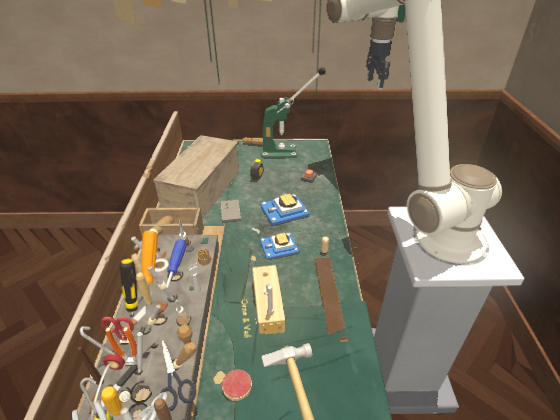

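The top view shows the rack at about (201,206), the larger blue stand at (317,219) and the smaller decoy at (264,215). The side view shows the rack at (268,298) with the punch standing in it. I'll enlarge these regions.

```bash
cat > h.py <<'E'
from bench import *
import cv2,numpy as np
from scipy.spatial.transform import Rotation as R
def cam(n,s=None):
    m=camera_model(n)
    if n=="wrist":
        T=np.eye(4);T[:3,:3]=R.from_quat(s["ee_rot"]).as_matrix();T[:3,3]=s["position"]
        W=T@m["hand_eye"];return m["K"],m["dist"],W[:3,:3],W[:3,3]
    A=cv2.Rodrigues(m["rvec"])[0];return m["K"],m["dist"],A.T,-A.T@m["tvec"]
def ray(c,uv):
    p=cv2.undistortPoints(np.array(uv,float).reshape(-1,1,2),c[0],c[1]).reshape(-1,2)
    return np.c_[p,np.ones(len(p))]@c[2].T
def onz(c,uv,z):
    r=ray(c,uv);return c[3]+r*((z-c[3][2])/r[:,2])[:,None]
def proj(c,P):
    rv=cv2.Rodrigues(c[2].T)[0];return cv2.projectPoints(np.array(P,float).reshape(-1,1,3),rv,-c[2].T@c[3],c[0],c[1])[0].reshape(-1,2)
def mid(c1,u1,c2,u2):
    a,b=ray(c1,[u1])[0],ray(c2,[u2])[0]
    t=np.linalg.lstsq(np.c_[a,-b],c2[3]-c1[3],rcond=None)[0]
    p,q=c1[3]+t[0]*a,c2[3]+t[1]*b;return (p+q)/2,np.linalg.norm(p-q)
E
python3 - <<'E'
from h import *
t=cv2.imread("pics/top0.png");s=cv2.imread("pics/side0.png")
a=cv2.resize(t[180:255,165:345],(800,333),interpolation=cv2.INTER_CUBIC)
b=cv2.resize(s[185:340,200:350],(258,267),interpolation=cv2.INTER_CUBIC)
c=cv2.resize(s[255:340,240:300],(188,267),interpolation=cv2.INTER_CUBIC)
o=np.zeros((600,800,3),np.uint8);o[:333]=a;o[333:600,:258]=b;o[333:600,300:488]=c
cv2.imwrite("pics/crop.png",o)
ct,cs=cam("top"),cam("side")
print(onz(ct,[(201,206),(317,219)],50), onz(cs,[(268,298),(289,203)],50))
E
```

```text
[[ 538.49100908  233.52787808   50.        ]
 [ 487.30607127 -139.87974273   50.        ]] [[ 537.81350618  255.04818729   50.        ]
 [ 478.76021483 -115.98707834   50.        ]]
```

View pics/crop.png

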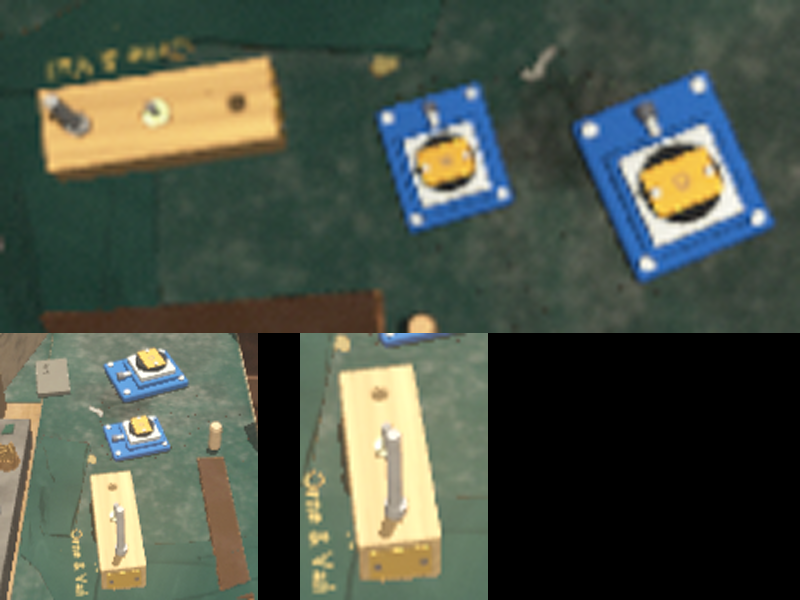

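The crop shows the pin punch in the rack's left (+58) hole, at top pixel about (184,208). The hollow punch is in the middle hole and the right hole is empty. The larger stand has its ring at about (318,220). Next I'll work out a move for a wrist look above the stand.

```bash
cat >> h.py <<'E'
def goal(p,yaw=None,p0=None):
    s=read_state();M=R.from_quat(s["ee_rot"]).as_matrix()
    d=M.T@(np.array(p,float)-(s["position"] if p0 is None else p0))/1000
    w=np.zeros(3)
    if yaw is not None:
        a=np.radians(yaw);x=np.array([np.cos(a),np.sin(a),0]);z=np.array([0,0,-1.])
        w=R.from_matrix(M.T@np.c_[x,np.cross(z,x),z]).as_rotvec()
    print("row",np.r_[d,w].round(4));return d,w
E
python3 - <<'E'
from h import *
ct=cam("top")
def f(x,y):return (165+x*.225,180+y*.225)
P=onz(ct,[f(80,128),f(155,115),f(237,102)],50);print(P)
v=P[0]-P[2];yr=np.degrees(np.arctan2(v[1],v[0]));print("rack y yaw",yr,np.linalg.norm(v))
print(onz(ct,[f(682,181)],46))
goal((485,-142,180),yr-180)
E
```

```text
[[530.59348215 292.2168445   50.        ]
 [538.99147458 237.20816933  50.        ]
 [547.26822616 177.16550337  50.        ]]
rack y yaw 98.24663131761939 116.25342224509953
[[ 482.29103741 -144.63995637   46.        ]]
row [-4.4010e-01  3.7620e-01  2.1700e-02  1.7000e-03  1.3000e-03 -1.4861e+00]
```

```bash
python3 -m handwheel '[[-0.44,0.376,0.022,0,0,-1.486,1],[-0.44,0.376,0.022,0,0,-1.486,1],[-0.44,0.376,0.022,0,0,-1.486,1],[-0.44,0.376,0.022,0,0,-1.486,1],[-0.44,0.376,0.022,0,0,-1.486,1],[-0.44,0.376,0.022,0,0,-1.486,1],[-0.44,0.376,0.022,0,0,-1.486,1],[-0.44,0.376,0.022,0,0,-1.486,1],[-0.44,0.376,0.022,0,0,-1.486,1],[-0.44,0.376,0.022,0,0,-1.486,1]]'
python3 -m handwheel '[[0,0,0,0,0,0,1],[0,0,0,0,0,0,1],[0,0,0,0,0,0,1]]'
python3 - <<'E'
from h import *
s=read_state();print(s["clock"],s["position"],s["ee_rot"],s["contact_force"])
im,d=get_image("wrist");cv2.imwrite("pics/w1.png",im);np.save("pics/w1.npy",d)
c=cam("wrist",s);print(proj(c,[(482,-145,46)]))
E
```

```text
clock: 1.35
position: [486.4, -140.0, 179.4]
ee_rot: [0.757, -0.653, -0.0, 0.0]
contact_force: [-1.2, -0.5, 0.1]
gripper_width: 85.4
grasp_force: 0.0
clock: 1.72
position: [484.2, -143.8, 180.1]
ee_rot: [0.755, -0.655, -0.0, 0.0]
contact_force: [-0.8, 0.5, 0.0]
gripper_width: 85.2
grasp_force: 0.0
1.725 [ 484.24077291 -143.76635879  180.07939851] [ 7.55489456e-01 -6.55160800e-01 -7.31501577e-05  4.87009984e-05] [-0.82595124  0.52208572  0.04294693]
[[285.75303784 188.52172645]]
```

View pics/w1.png

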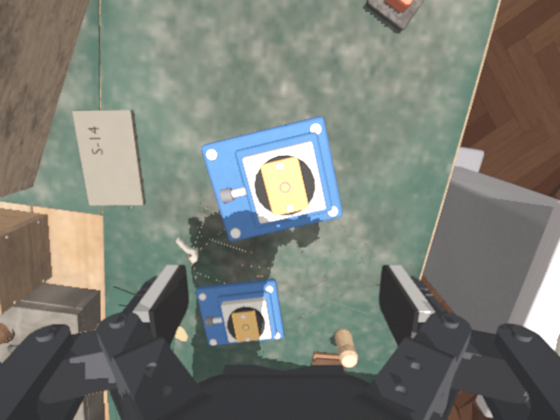

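The wrist view shows the large stand, its brass ring at about (285,187), and the small decoy at (247,325). I'll measure the tag centre and height, then plan the move to the rack.

```bash
cat >> h.py <<'E'
def tag(im,d,c,guess):
    hsv=cv2.cvtColor(im,cv2.COLOR_BGR2HSV);m=cv2.inRange(hsv,(14,90,90),(35,255,255))
    m=cv2.morphologyEx(m,cv2.MORPH_CLOSE,np.ones((7,7)))
    cs=[k for k in cv2.findContours(m,0,1)[0] if cv2.contourArea(k)>200]
    k=min(cs,key=lambda k:np.hypot(*(np.array(cv2.minAreaRect(k)[0])-guess)))
    r=cv2.minAreaRect(k);m2=np.zeros(m.shape,np.uint8);cv2.drawContours(m2,[k],-1,255,-1)
    q=cv2.erode(m2,np.ones((5,5)))>0;v,u=np.nonzero(q&(d>0));dz=d[v,u]
    p=cv2.undistortPoints(np.c_[u,v].astype(float).reshape(-1,1,2),c[0],c[1]).reshape(-1,2)
    W=(np.c_[p,np.ones(len(p))]*dz[:,None])@c[2].T+c[3];z=np.median(W[:,2])
    print("rect",r,"z",z,"centre",onz(c,[r[0]],z)[0]);
    g=cv2.cvtColor(im,cv2.COLOR_BGR2GRAY);x,y=map(int,r[0]);w=g[y-9:y+10,x-9:x+10];return r,z
E
python3 - <<'E'
from h import *
s=read_state();im=cv2.imread("pics/w1.png");d=np.load("pics/w1.npy");c=cam("wrist",s)
r,z=tag(im,d,c,(285,187))
g=cv2.cvtColor(im,cv2.COLOR_BGR2GRAY)[177:197,275:296];
print(g)
print(onz(c,[(285.3,187)],z))
t=cv2.imread("pics/top0.png");tag(t,np.load("pics/top0.npy"),cam("top"),(318,220))
goal((539,220,190))
E
```

```text
rect ((245.15599060058594, 325.6080322265625), (31.126070022583008, 24.775636672973633), 79.69515228271484) z 33.20052763749055 centre [504.21352898  23.67516434  33.20052764]
[[248 248 247 248 248 248 248 247 247 247 248 248 248 248 247 248 248 248
  248 248 248]
 [248 248 247 248 248 248 248 248 247 247 247 248 248 248 248 248 248 248
  248 248 248]
 [248 248 247 248 248 248 248 248 247 247 247 247 247 247 247 247 248 248
  248 248 248]
 [248 248 247 247 248 248 248 248 247 247 247 247 247 247 247 248 248 248
  248 248 248]
 [248 247 247 247 248 248 248 248 246 244 245 246 247 247 247 247 248 248
  248 248 248]
 [248 248 247 247 248 248 248 235 224 225 225 222 231 243 247 247 247 247
  248 248 248]
 [248 248 247 247 247 247 235 228 232 235 235 230 220 226 241 248 247 247
  248 248 248]
 [248 248 247 247 246 233 229 242 248 248 248 248 239 224 231 247 247 247
  247 248 248]
 [248 248 247 247 239 224 237 248 248 248 248 248 248 240 225 240 247 247
  247 248 248]
 [248 248 248 247 235 227 244 248 248 248 248 248 248 248 227 234 247 247
  247 248 248]
 [248 248 247 247 235 227 245 248 
[... 432 characters left out ...]
 247 246 241 237 234 234 234 239 246 247 247 247 247
  247 247 247]
 [247 247 247 247 247 247 247 248 248 248 248 247 247 247 247 247 247 247
  247 247 247]
 [247 247 247 247 247 247 247 247 248 248 247 247 247 247 247 247 247 247
  247 247 247]
 [247 247 247 247 247 247 247 247 248 248 248 247 247 247 247 247 247 247
  247 247 247]
 [247 247 247 247 247 247 247 247 248 248 248 247 247 247 247 247 247 247
  247 247 247]]
[[ 482.2800017  -143.33345255   33.20052764]]
rect ((251.3546142578125, 181.36183166503906), (441.1549987792969, 177.86790466308594), 1.9091525077819824) z 60.69759541940971 centre [613.96192524  68.63533335  60.69759542]
row [-0.3523 -0.1056 -0.0099  0.      0.      0.    ]
```

```bash
cat >> h.py <<'E'
def ring(im,d,c,g,h=10):
    x,y=g;w=cv2.cvtColor(im,cv2.COLOR_BGR2GRAY)[y-h:y+h+1,x-h:x+h+1].astype(float)
    k=np.clip(np.median(w)-4-w,0,None);v,u=np.mgrid[-h:h+1,-h:h+1]
    uv=(x+(k*u).sum()/k.sum(),y+(k*v).sum()/k.sum());dz=np.median(d[y-4:y+5,x-4:x+5])
    r=ray(c,[uv])[0];P=c[3]+r*dz;print("ring",uv,P);return P
E
python3 - <<'E'
from h import *
s=read_state();im=cv2.imread("pics/w1.png");d=np.load("pics/w1.npy");c=cam("wrist",s)
P=ring(im,d,c,(285,187));print("onz46",onz(c,[(284.7,187.1)],46))
t=cv2.imread("pics/top0.png");ct=cam("top")
ring(t,np.load("pics/top0.npy"),ct,(318,221),3)
g=cv2.cvtColor(t,cv2.COLOR_BGR2GRAY)[214:228,310:327];print(g)
E
python3 -m handwheel '[[-0.352,-0.106,-0.03,0,0,0,1],[-0.352,-0.106,-0.03,0,0,0,1],[-0.352,-0.106,-0.03,0,0,0,1],[-0.352,-0.106,-0.03,0,0,0,1],[-0.352,-0.106,-0.03,0,0,0,1],[-0.352,-0.106,-0.03,0,0,0,1],[-0.352,-0.106,-0.03,0,0,0,1],[-0.352,-0.106,-0.03,0,0,0,1],[-0.352,-0.106,-0.03,0,0,0,1],[-0.352,-0.106,-0.03,0,0,0,1]]'
python3 - <<'E'
from h import *
s=read_state();print(s["clock"],s["position"],s["ee_rot"],s["contact_force"])
im,d=get_image("wrist");cv2.imwrite("pics/w2.png",im);np.save("pics/w2.npy",d);np.savez("pics/w2s.npz",position=s["position"],ee_rot=s["ee_rot"])
E
```

```text
ring (np.float64(284.7233727810651), np.float64(186.39349112426035)) [ 483.35024425 -146.42394004   44.13916821]
onz46 [[ 483.34371906 -146.17327948   46.        ]]
ring (np.float64(318.03401360544217), np.float64(220.52380952380952)) [ 483.23600132 -143.45543978   44.49482987]
[[205 183 113  50  46  44  44  43  85 158 167 185 198 201 201 234 176]
 [162  73  49  41  44  44  79 141 170 197 200 200 201 202 159 188 220]
 [120  49  42  65 150 162 167 189 198 198 199 200 201 203 185 131 189]
 [ 58  84 151 167 193 198 198 198 199 199 200 201 201 185 215 138 103]
 [150 168 194 200 198 198 199 197 192 197 202 199 201 173 228 198 102]
 [197 196 198 198 198 198 193 186 186 183 197 198 200 192 219 210 138]
 [189 196 198 197 197 199 183 188 198 176 191 198 199 199 200 201 194]
 [185 201 184 193 199 200 190 182 185 172 192 200 202 202 201 202 208]
 [150 183 209 208 198 198 198 187 180 185 198 201 204 203 202 202 211]
 [ 69 149 229 219 200 197 198 200 196 201 201 201 202 202 206 179 164]
 [ 45 149 216 210 198 199 201 200 202 201 203 202 204 172 156 106  79]
 [121 111 185 199 200 200 200 200 201 207 182 153 148  99  50  45 148]
 [162  48 192 206 200 200 199 214 179 156 116  61  41  45  40 103 215]
 [220 141 154 193 203 186 157 165 109  52  41  43  41  46 108 202 240]]
clock: 3.02
position: [539.5, 219.6, 210.3]
ee_rot: [0.756, -0.655, 0.0, -0.0]
contact_force: [-0.1, 0.4, 0.3]
gripper_width: 85.4
grasp_force: 0.0
3.025 [539.45451471 219.57267257 210.25388641] [ 7.55572362e-01 -6.55065188e-01  3.57313274e-05 -6.66065727e-05] [-0.06078262  0.42003699  0.32636605]
```

View pics/w2.png

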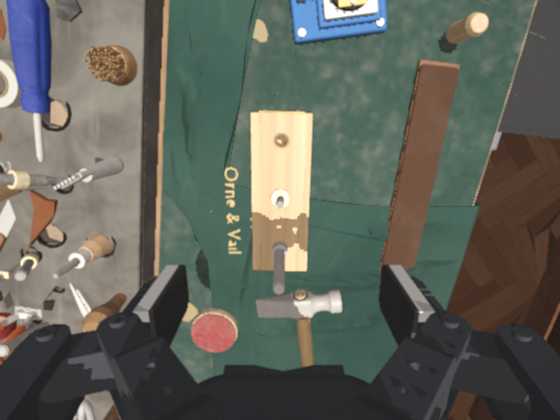

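The rack is vertical in the wrist view. The empty hole is at (281,141), the hollow punch at (280,199), and the pin punch has its base at about (281,248) and its top at about (279,288). A hammer lies past the end of the rack and is low. Next I'll triangulate the punch.

Run:
```python
from h import *
s=np.load("pics/w2s.npz");c=cam("wrist",s);ct=cam("top");im=cv2.imread("pics/w2.png");t=cv2.imread("pics/top0.png")
print("wrist z50 hole,corners\n",onz(c,[(281,141),(251,112),(312,111),(252,271)],50).round(1))
print("z136 top",onz(c,[(279.5,286)],136))
# punch outline in the wrist view: grey (low saturation)
hsv=cv2.cvtColor(im,cv2.COLOR_BGR2HSV)
for n,I,(y0,y1,x0,x1) in (("wrist",im,(225,300,255,305)),("top",t,(195,216,170,194))):
    sub=I[y0:y1,x0:x1];k=6 if n=="top" else 4
    cv2.imwrite(f"pics/z_{n}.png",cv2.resize(sub,None,fx=k*2,fy=k*2,interpolation=0))
a=cv2.imread("pics/z_wrist.png");b=cv2.imread("pics/z_top.png");print(a.shape,b.shape)
o=np.zeros((600,800,3),np.uint8);o[:a.shape[0],:a.shape[1]]=a;o[:b.shape[0],420:420+b.shape[1]]=b;cv2.imwrite("pics/zz.png",o)
```

```text
wrist z50 hole,corners
 [[547.8 177.3  50. ]
 [580.6 153.9  50. ]
 [522.2 144.6  50. ]
 [559.8 324.   50. ]]
z136 top [[532.76644493 288.21199294 136.        ]]
(600, 400, 3) (252, 288, 3)
```

View pics/zz.png

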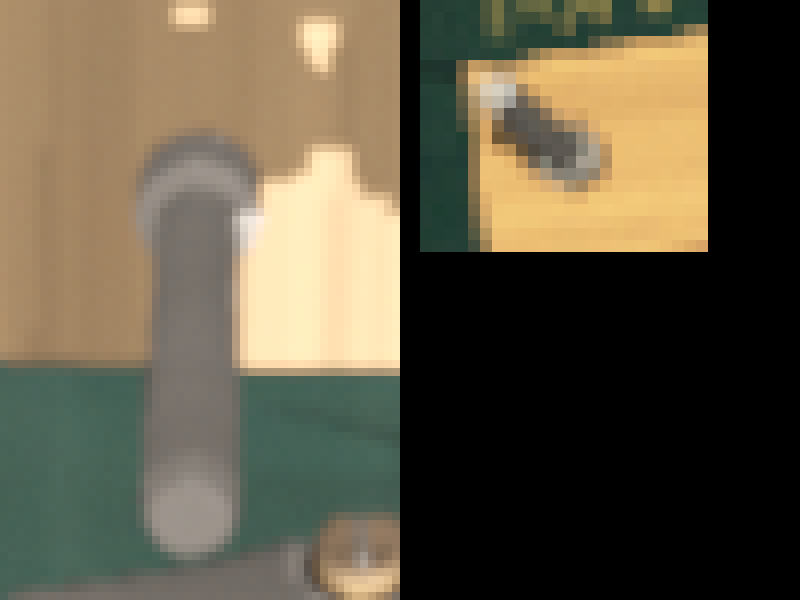

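The zoom shows the punch top at wrist (278.3,288.5) and top-camera (176.0,202.2), with the base collar at wrist (279,249). I'll triangulate these.

Run:
```python
from h import *
s=np.load("pics/w2s.npz");c=cam("wrist",s);ct=cam("top");cs=cam("side")
print("top tri",mid(c,(278.3,288.5),ct,(176,202.2)))
print("z136",onz(c,[(278.3,288.5)],136),onz(ct,[(176,202.2)],136))
print("collar z54",onz(c,[(279.1,248.9)],54),onz(ct,[(182.9,207.8)],54))
goal((531.5,291.5,190),-81.75)
```

```text
top tri (array([533.79194551, 293.65131238, 132.29057282]), np.float64(1.764441145686892))
z136 [[533.43730567 290.72452866 136.        ]] [[533.64453805 293.30863621 136.        ]]
collar z54 [[533.72606626 291.17870004  54.        ]] [[533.06782956 291.64849088  54.        ]]
row [-0.0721 -0.0023  0.0203 -0.0002  0.0001 -0.0015]
```

```bash
python3 -m handwheel '[[-0.072,-0.004,0.015,0,0,0,1],[-0.072,-0.004,0.015,0,0,0,1],[-0.072,-0.004,0.015,0,0,0,1],[-0.072,-0.004,0.015,0,0,0,1],[-0.072,-0.004,0.06,0,0,0,1],[-0.072,-0.004,0.1,0,0,0,1],[-0.072,-0.004,0.128,0,0,0,1],[-0.072,-0.004,0.128,0,0,0,1],[-0.072,-0.004,0.128,0,0,0,1]]'
python3 - <<'E'
from h import *
s=read_state();print(s["position"],s["contact_force"])
goal((533,291.3,82),-81.75)
E
```

```text
clock: 4.2
position: [534.2, 292.8, 83.8]
ee_rot: [0.756, -0.655, 0.0, -0.001]
contact_force: [1.0, -0.2, 0.7]
gripper_width: 85.3
grasp_force: 0.0
[534.24582448 292.77860489  83.76662919] [ 1.02452074 -0.16123678  0.69039026]
row [ 0.0013  0.0014  0.0018 -0.0027  0.0011 -0.0003]
```

Close the fingers, with a small correction.

```bash
python3 -m handwheel '[[0.001,0.001,0.001,0,0,0,1],[0.001,0.001,0.001,0,0,0,-1],[0.001,0.001,0.001,0,0,0,-1],[0.001,0.001,0.001,0,0,0,-1],[0.001,0.001,0.001,0,0,0,-1],[0.001,0.001,0.001,0,0,0,-1],[0.001,0.001,0.001,0,0,0,-1],[0.001,0.001,0.001,0,0,0,-1]]'
python3 -m handwheel '[[0,0,0,0,0,0,-1],[0,0,0,0,0,0,-1],[0,0,0,0,0,0,-1]]'
```

```text
clock: 5.2
position: [532.3, 291.7, 81.2]
ee_rot: [0.756, -0.654, 0.0, -0.0]
contact_force: [-0.3, 0.6, 2.1]
gripper_width: 15.2
grasp_force: 58.4
clock: 5.58
position: [532.3, 291.7, 81.2]
ee_rot: [0.756, -0.654, 0.0, -0.0]
contact_force: [-0.9, 0.4, 2.3]
gripper_width: 14.8
grasp_force: 58.5
```

```bash
python3 -m handwheel '[[0,0,-0.01,0,0,0,-1],[0,0,-0.03,0,0,0,-1],[0,0,-0.06,0,0,0,-1],[0,0,-0.1,0,0,0,-1],[0,0,-0.13,0,0,0,-1],[0,0,-0.13,0,0,0,-1],[0,0,-0.13,0,0,0,-1],[0,0,-0.13,0,0,0,-1]]'
python3 - <<'E'
from h import *
s=read_state();print(s["position"],s["contact_force"],s["gripper_width"],R.from_quat(s["ee_rot"]).as_matrix()[:,2])
im,d=get_image("wrist");cv2.imwrite("pics/w3.png",im)
c=cam("wrist",s);print("tip exp",proj(c,[s["position"]+[0,0,8-81.2],s["position"]]))
t,_=get_image("top");cv2.imwrite("pics/t3.png",t);q,_=get_image("side");cv2.imwrite("pics/s3.png",q)
print(proj(cam("top"),[s["position"]+[0,0,-73],s["position"]]),proj(cam("side"),[s["position"]+[0,0,-73],s["position"]]))
goal((483.3,-145,205),-81.75)
E
```

```text
clock: 6.58
position: [531.5, 291.1, 209.4]
ee_rot: [0.756, -0.654, -0.0, 0.002]
contact_force: [-0.1, -0.3, -0.7]
gripper_width: 15.2
grasp_force: 58.5
[531.47631881 291.05992268 209.38713035] [-0.11791774 -0.34494733 -0.73628309] 15.185842030968416 [-0.00256289 -0.00187058 -0.99999497]
tip exp [[282.98162989 208.391066  ]
 [283.20127584 246.49754221]]
[[176.67892145 202.85123575]
 [170.31671249 197.44361115]] [[269.69305539 285.71843234]
 [268.95098022 262.17261728]]
row [ 4.248e-01  1.107e-01  5.600e-03  1.600e-03 -1.100e-03 -1.000e-04]
```

View pics/w3.png

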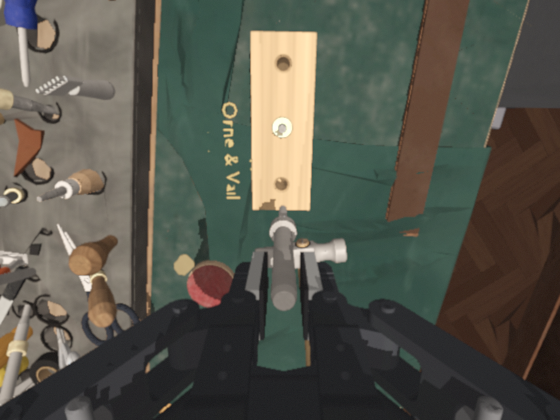

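The punch is held upright, and its tip at about (283,208) is where I predicted. The vacated hole is at (281,184). I'll check the camera bias against that hole and move over the stand.

```bash
python3 -m handwheel '[[0.425,0.111,0.005,0,0,0,-1],[0.425,0.111,0.005,0,0,0,-1],[0.425,0.111,0.005,0,0,0,-1],[0.425,0.111,0.005,0,0,0,-1],[0.425,0.111,0.005,0,0,0,-1],[0.425,0.111,0.005,0,0,0,-1],[0.425,0.111,0.005,0,0,0,-1],[0.425,0.111,0.005,0,0,0,-1],[0.425,0.111,0.005,0,0,0,-1],[0.425,0.111,0.005,0,0,0,-1]]'
python3 - <<'E'
from h import *
c=cam("wrist",{"ee_rot":[0.756,-0.654,0,0.001],"position":np.array([531.48,291.06,209.4])})
print("hole",onz(c,[(281,184.5)],50),"start tip ~532.1,291.5")
goal((483.3,-145,150),-81.75)
E
```

```text
clock: 7.98
position: [483.6, -143.9, 206.0]
ee_rot: [0.757, -0.654, -0.0, -0.0]
contact_force: [0.3, 0.2, -0.3]
gripper_width: 15.2
grasp_force: 58.6
hole [[533.4358132 292.1622088  50.       ]] start tip ~532.1,291.5
row [ 0.0011  0.0005  0.056  -0.      0.0001  0.0018]
```

```bash
python3 -m handwheel '[[0,0,0,0,0,0,-1],[0,0,0.02,0,0,0,-1],[0,0,0.04,0,0,0,-1],[0,0,0.05,0,0,0,-1],[0,0,0.05,0,0,0,-1],[0,0,0.05,0,0,0,-1],[0,0,0.05,0,0,0,-1]]'
python3 - <<'E'
from h import *
s=read_state();print(s["position"],s["contact_force"],R.from_quat(s["ee_rot"]).as_matrix()[:,2])
im,d=get_image("wrist");cv2.imwrite("pics/w4.png",im[120:300,200:380]);cv2.imwrite("pics/w4b.png",cv2.resize(im[140:290,200:370],None,fx=4,fy=4,interpolation=2))
c=cam("wrist",s);np.save("pics/w4.npy",d)
print("tip exp",proj(c,[s["position"]+[0,0,-73.2],(483.3,-146.3,45),(483.3,-143.4,45)]))
E
```

```text
clock: 8.85
position: [483.9, -144.9, 156.8]
ee_rot: [0.756, -0.654, 0.001, -0.0]
contact_force: [-0.1, -0.1, -1.9]
gripper_width: 15.2
grasp_force: 58.6
[ 483.86392109 -144.94455853  156.78468199] [-0.05833743 -0.12563487 -1.91568616] [ 1.57948604e-03 -1.00433790e-04 -9.99998748e-01]
tip exp [[283.386592   208.28690129]
 [284.299783   194.13472344]
 [283.82649873 197.25305096]]
```

View pics/w4b.png

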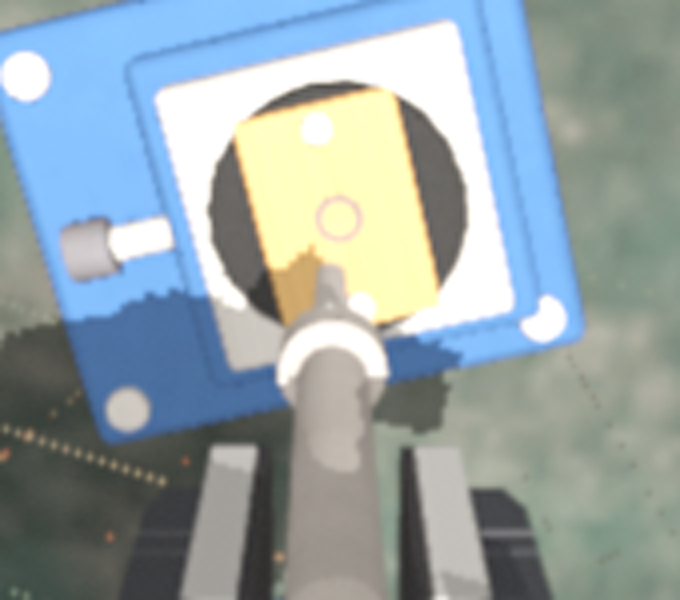

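The ring is at full-image (284.4,194.1) and the punch tip at about (282.5,208). That needs a shift of about +1 mm in tool x and +1.3 mm in tool y. I'll correct, go lower and look again.

```bash
python3 -m handwheel '[[0.001,0.0013,0.01,0,0,0,-1],[0.001,0.0013,0.02,0,0,0,-1],[0.001,0.0013,0.026,0,0,0,-1],[0.001,0.0013,0.026,0,0,0,-1],[0.001,0.0013,0.026,0,0,0,-1],[0.001,0.0013,0.026,0,0,0,-1]]'
python3 - <<'E'
from h import *
s=read_state();print(s["position"],s["contact_force"],R.from_quat(s["ee_rot"]).as_matrix()[:,2])
im,d=get_image("wrist");cv2.imwrite("pics/w5b.png",cv2.resize(im[160:260,230:340],None,fx=6,fy=6,interpolation=2))
c=cam("wrist",s)
print("tip exp",proj(c,[s["position"]+[0,0,-73.2],(483.3,-146.3,44.5)]))
E
```

```text
clock: 9.65
position: [482.5, -146.1, 130.4]
ee_rot: [0.756, -0.654, 0.0, -0.0]
contact_force: [0.1, -0.0, 0.6]
gripper_width: 15.4
grasp_force: 58.6
[ 482.48019474 -146.12884302  130.35295972] [ 0.10477986 -0.04901652  0.5593007 ] [ 7.68312194e-04 -6.72766404e-05 -9.99999703e-01]
tip exp [[283.31222925 208.27369003]
 [282.35965914 203.35233586]]
```

View pics/w5b.png

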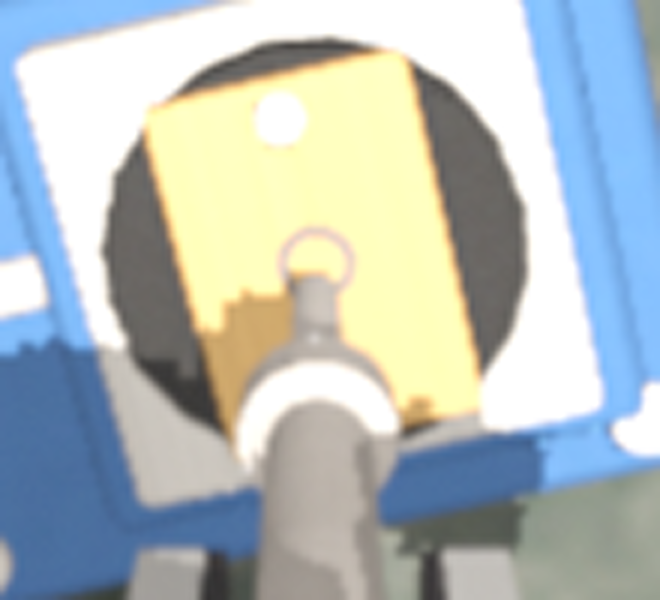

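The ring at (282.4,203.4) matches the prediction exactly, and the tip is about to land inside it. Now I'll descend by feel.

```bash
python3 -m handwheel '[[0,0,0.004,0,0,0,-1],[0,0,0.007,0,0,0,-1],[0,0,0.009,0,0,0,-1],[0,0,0.009,0,0,0,-1],[0,0,0.009,0,0,0,-1]]'
```

```text
clock: 10.32
position: [482.3, -146.2, 121.0]
ee_rot: [0.756, -0.654, 0.0, -0.0]
contact_force: [0.3, -0.4, 0.7]
gripper_width: 15.1
grasp_force: 58.6
```

```bash
python3 -m handwheel '[[0,0,0.0007,0,0,0,-1],[0,0,0.0014,0,0,0,-1],[0,0,0.002,0,0,0,-1],[0,0,0.002,0,0,0,-1],[0,0,0.002,0,0,0,-1]]'
```

```text
clock: 10.95
position: [482.2, -146.1, 119.0]
ee_rot: [0.756, -0.654, 0.0, -0.0]
contact_force: [-1.3, -0.2, -0.1]
gripper_width: 15.1
grasp_force: 58.6
```

```bash
python3 -m handwheel '[[0,0,0.0005,0,0,0,-1],[0,0,0.001,0,0,0,-1],[0,0,0.001,0,0,0,-1],[0,0,0.001,0,0,0,-1]]'
```

```text
clock: 11.45
position: [482.2, -146.1, 118.0]
ee_rot: [0.756, -0.654, -0.0, 0.0]
contact_force: [0.4, 0.1, 0.1]
gripper_width: 15.2
grasp_force: 58.6
```

```bash
python3 -m handwheel '[[0,0,0.0005,0,0,0,-1],[0,0,0.001,0,0,0,-1],[0,0,0.001,0,0,0,-1],[0,0,0.001,0,0,0,-1]]'
```

```text
clock: 11.95
position: [482.3, -146.2, 117.3]
ee_rot: [0.756, -0.654, 0.0, -0.0]
contact_force: [0.3, -0.1, 2.9]
gripper_width: 15.5
grasp_force: 58.6
```

```bash
python3 -m handwheel '[[0,0,0.0004,0,0,0,-1],[0,0,0.0007,0,0,0,-1],[0,0,0.0007,0,0,0,-1],[0,0,0.0007,0,0,0,-1]]'; for i in 1 2 3; do python3 -c "
from bench import read_state;s=read_state();print(s['contact_force'],s['position'])";done
```

```text
clock: 12.45
position: [482.4, -146.3, 116.8]
ee_rot: [0.756, -0.654, 0.0, -0.0]
contact_force: [-1.5, 0.5, 4.8]
gripper_width: 15.2
grasp_force: 59.2
[-1.483496    0.54946516  4.76692399] [ 482.37653079 -146.27228949  116.83170872]
[-1.483496    0.54946516  4.76692399] [ 482.37653079 -146.27228949  116.83170872]
[-1.483496    0.54946516  4.76692399] [ 482.37653079 -146.27228949  116.83170872]
```

```bash
python3 -m handwheel '[[0,0,0.0004,0,0,0,-1],[0,0,0.0008,0,0,0,-1],[0,0,0.0008,0,0,0,-1],[0,0,0.0008,0,0,0,-1]]';python3 -m handwheel '[[0,0,0,0,0,0,-1]]' | grep -E "pos|contact"
```

```text
clock: 12.95
position: [482.6, -146.4, 116.5]
ee_rot: [0.756, -0.654, 0.001, -0.0]
contact_force: [-2.3, 0.6, 8.4]
gripper_width: 15.2
grasp_force: 59.4
position: [482.5, -146.4, 116.5]
contact_force: [-2.1, -0.0, 6.7]
```

```bash
python3 -m handwheel '[[0,0,0.0005,0,0,0,-1],[0,0,0.001,0,0,0,-1],[0,0,0.001,0,0,0,-1]]';python3 -m handwheel '[[0,0,0,0,0,0,-1]]' | grep -E "pos|contact"
```

```text
clock: 13.45
position: [482.8, -146.5, 116.0]
ee_rot: [0.756, -0.654, 0.001, -0.0]
contact_force: [-2.0, 0.0, 10.6]
gripper_width: 14.8
grasp_force: 59.6
position: [482.8, -146.5, 116.1]
contact_force: [-2.1, 1.4, 10.8]
```

```bash
for i in 1 ; do python3 -m handwheel '[[0,0,0.0003,0,0,0,-1],[0,0,0.0003,0,0,0,-1],[0,0,0.0003,0,0,0,-1],[0,0,0.0003,0,0,0,-1]]'|grep -E "clock|pos|contact"; python3 -m handwheel '[[0,0,0,0,0,0,-1],[0,0,0,0,0,0,-1],[0,0,0,0,0,0,-1],[0,0,0,0,0,0,-1],[0,0,0,0,0,0,-1],[0,0,0,0,0,0,-1],[0,0,0,0,0,0,-1]]'|grep -E "clock|pos|contact";  python3 -m handwheel '[[0,0,0,0,0,0,-1],[0,0,0,0,0,0,-1],[0,0,0,0,0,0,-1],[0,0,0,0,0,0,-1],[0,0,0,0,0,0,-1],[0,0,0,0,0,0,-1],[0,0,0,0,0,0,-1]]'|grep -E "clock|pos|contact"; done
```

```text
clock: 14.08
position: [482.8, -146.5, 115.9]
contact_force: [-2.3, 0.5, 11.5]
clock: 14.95
position: [482.8, -146.5, 115.9]
contact_force: [-3.0, -0.6, 12.3]
clock: 15.82
position: [482.8, -146.6, 115.9]
contact_force: [-2.1, -0.0, 9.8]
```

Held at about 12 N for nearly 2 s. Now I'll lift straight off.

```bash
python3 -m handwheel '[[0,0,-0.002,0,0,0,-1],[0,0,-0.005,0,0,0,-1],[0,0,-0.015,0,0,0,-1],[0,0,-0.04,0,0,0,-1],[0,0,-0.07,0,0,0,-1],[0,0,-0.094,0,0,0,-1],[0,0,-0.094,0,0,0,-1],[0,0,-0.094,0,0,0,-1]]'
python3 - <<'E'
from h import *
s=read_state();print(s["contact_force"]);goal((532,291.5,212),-81.75)
E
```

```text
clock: 16.82
position: [481.5, -145.9, 207.3]
ee_rot: [0.756, -0.655, -0.001, 0.0]
contact_force: [0.2, -0.6, -1.6]
gripper_width: 15.3
grasp_force: 58.6
[ 0.19586405 -0.58352719 -1.61213513]
row [-4.257e-01 -1.126e-01 -4.500e-03  1.500e-03  9.000e-04 -3.000e-04]
```

```bash
python3 -m handwheel '[[-0.426,-0.113,-0.004,0,0,0,-1],[-0.426,-0.113,-0.004,0,0,0,-1],[-0.426,-0.113,-0.004,0,0,0,-1],[-0.426,-0.113,-0.004,0,0,0,-1],[-0.426,-0.113,-0.004,0,0,0,-1],[-0.426,-0.113,-0.004,0,0,0,-1],[-0.426,-0.113,-0.004,0,0,0,-1],[-0.426,-0.113,-0.004,0,0,0,-1],[-0.426,-0.113,-0.004,0,0,0,-1],[-0.426,-0.113,-0.004,0,0,0,-1]]'
python3 -m handwheel '[[0,0,0.05,0,0,0,-1],[0,0,0.05,0,0,0,-1],[0,0,0.05,0,0,0,-1],[0,0,0.05,0,0,0,-1]]'
python3 - <<'E'
from h import *
s=read_state();print(s["contact_force"],R.from_quat(s["ee_rot"]).as_matrix()[:,2]);goal((532.2,291.6,140),-81.75)
im,d=get_image("wrist");cv2.imwrite("pics/w6b.png",cv2.resize(im[140:260,225:345],None,fx=5,fy=5,interpolation=2))
c=cam("wrist",s);print(proj(c,[(532.2,291.6,50),(533.4,292.2,50),s["position"]+[0,0,-73.2]]))
E
```

```text
clock: 18.08
position: [532.6, 290.3, 211.7]
ee_rot: [0.756, -0.655, -0.0, 0.001]
contact_force: [-0.1, 0.5, -1.4]
gripper_width: 15.1
grasp_force: 58.6
clock: 18.58
position: [534.1, 292.1, 164.5]
ee_rot: [0.756, -0.654, 0.0, -0.002]
contact_force: [-0.2, 0.1, -1.0]
gripper_width: 15.1
grasp_force: 58.7
[-0.22539608  0.05210128 -1.0448645 ] [ 0.00330333  0.00232166 -0.99999185]
row [ 0.0003  0.002   0.0245 -0.0036  0.0018 -0.0002]
[[285.84570791 194.22222028]
 [284.42490726 194.67447566]
 [283.57776407 208.09474128]]
```

View pics/w6b.png

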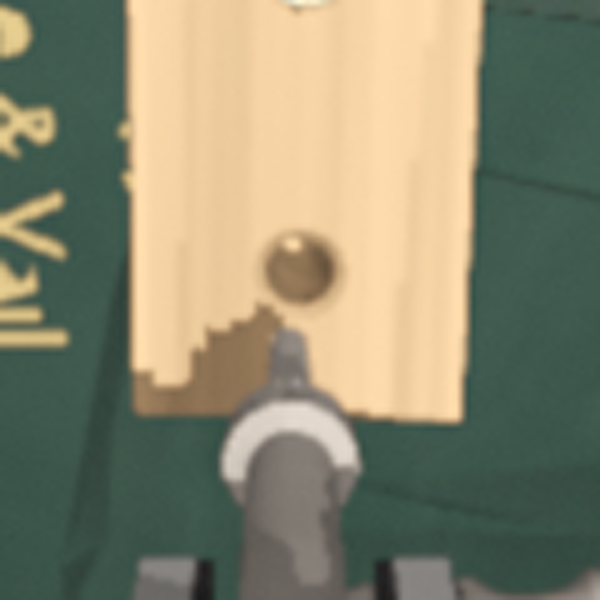

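The hole is at about (284.9,193.5) and the tip is straight in line behind it. It needs about +2 mm in tool y. I'll correct and insert to just above seating.

```bash
python3 -m handwheel '[[0.0005,0.002,0,0,0,0,-1],[0.0005,0.002,0,0,0,0,-1],[0.0005,0.002,0.015,0,0,0,-1],[0.0005,0.002,0.024,0,0,0,-1],[0.0005,0.002,0.034,0,0,0,-1],[0.0005,0.002,0.034,0,0,0,-1],[0.0005,0.002,0.034,0,0,0,-1]]'
```

```text
clock: 19.5
position: [531.2, 291.0, 128.3]
ee_rot: [0.756, -0.654, 0.0, -0.0]
contact_force: [-0.4, 0.1, 0.3]
gripper_width: 15.0
grasp_force: 58.7
```

```bash
python3 -m handwheel '[[-0.0004,-0.0008,0,0,0,0,-1],[-0.0004,-0.0008,0.005,0,0,0,-1],[-0.0004,-0.0008,0.012,0,0,0,-1],[-0.0004,-0.0008,0.02,0,0,0,-1],[-0.0004,-0.0008,0.028,0,0,0,-1],[-0.0004,-0.0008,0.036,0,0,0,-1],[-0.0004,-0.0008,0.043,0,0,0,-1],[-0.0004,-0.0008,0.044,0,0,0,-1],[-0.0004,-0.0008,0.044,0,0,0,-1]]'
```

```text
clock: 20.62
position: [531.9, 291.5, 84.3]
ee_rot: [0.756, -0.654, 0.0, -0.0]
contact_force: [0.0, 0.3, 0.1]
gripper_width: 15.1
grasp_force: 58.7
```

```bash
python3 -m handwheel '[[0,0,0.001,0,0,0,-1],[0,0,0.002,0,0,0,-1],[0,0,0.003,0,0,0,-1],[0,0,0.003,0,0,0,-1]]'; python3 -m handwheel '[[0,0,0.0005,0,0,0,-1],[0,0,0.0005,0,0,0,-1],[0,0,0.0005,0,0,0,-1]]'
```

```text
clock: 21.12
position: [531.7, 291.4, 81.2]
ee_rot: [0.756, -0.654, -0.0, -0.0]
contact_force: [-0.2, -0.3, 0.4]
gripper_width: 15.2
grasp_force: 58.8
clock: 21.5
position: [531.8, 291.5, 81.2]
ee_rot: [0.756, -0.654, 0.0, -0.0]
contact_force: [-1.3, -0.6, 3.1]
gripper_width: 15.2
grasp_force: 59.0
```

The force rises at the original height of 81.2 mm, so the punch is seated. Release and retreat.

```bash
python3 -m handwheel '[[0,0,0,0,0,0,-0.3],[0,0,0,0,0,0,0],[0,0,0,0,0,0,0.5],[0,0,0,0,0,0,1],[0,0,0,0,0,0,1],[0,0,0,0,0,0,1]]'; python3 -m handwheel '[[0,0,-0.03,0,0,0,1],[0,0,-0.06,0,0,0,1],[0,0,-0.1,0,0,0,1],[0.07,0,-0.13,0,0,0,1],[0.07,0,-0.13,0,0,0,1],[0.07,0,-0.13,0,0,0,1],[0.07,0,-0.13,0,0,0,1]]'
python3 - <<'E'
from h import *
s=read_state();im,d=get_image("wrist");c=cam("wrist",s)
a=im[180:330,210:360];cv2.imwrite("pics/w7.png",cv2.resize(a,None,fx=4,fy=4,interpolation=2))
print(proj(c,[(532.9,291.2,136),(532.9,291.2,52)]))
E
```

```text
clock: 22.25
position: [531.7, 291.4, 80.7]
ee_rot: [0.756, -0.654, -0.0, -0.0]
contact_force: [-0.1, -0.0, -0.6]
gripper_width: 85.1
grasp_force: 0.0
clock: 23.12
position: [541.3, 222.6, 209.5]
ee_rot: [0.756, -0.654, -0.0, 0.001]
contact_force: [-0.1, -0.3, -1.0]
gripper_width: 85.5
grasp_force: 0.0
[[281.1239052  286.73969728]
 [281.48619514 246.31556933]]
```

View pics/w7.png

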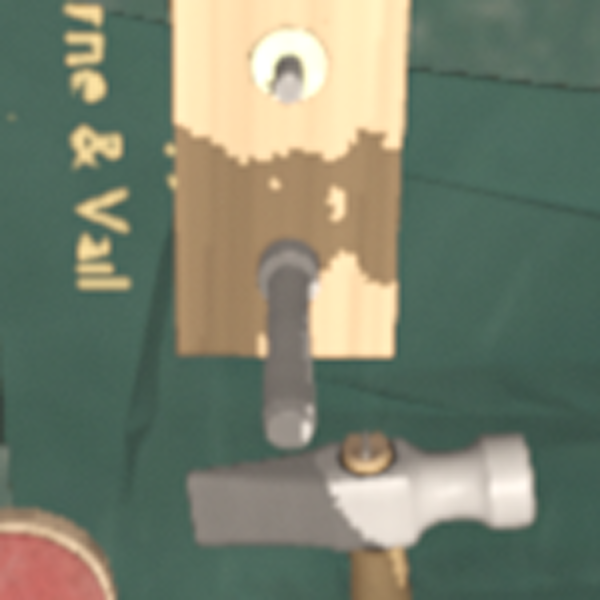

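The punch is upright and seated in its hole. Its top is at (282,287) and its base at (281.5,247), matching the predicted (281.1,286.7) and (281.5,246.3). The hollow punch has not moved.

```bash
python3 -m handwheel '[[0,0,0,0,0,0,1],[0,0,0,0,0,0,1]]'|head -2; python3 -c "
from bench import job_done;print(job_done())"
```

```text
clock: 23.42
position: [541.6, 222.6, 210.2]
the job is handed in; nothing more can be done
None
```

The job is handed in: the punch was pressed in the ring at about 12 N (readings 10–12 N) for nearly 2 s, lifted straight off and reseated upright in its original hole, all by 23.4 s; no verdict was returned.

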